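# Roll the label roll up to the printer's loading line

## Task

At the laundry counter, roll the blue-banded roll of garment labels along the counter towards the label printer and leave it lying still on the red loading line, centred over it and parallel to it, between the line's two end bars. Let it roll over on the counter rather than picking it up, pinching it or pressing hard on it, since the labels crease easily, and leave the orange-banded roll and the bell where they are.

Things in the scene. Friction and masses are not known exactly. Their poses are not given: they have to be found in the camera images.
- blue_roll: The roll to move: solid white roll with a blue band near each end, 50 mm in diameter, 100 mm long, about 0.18 kg, lying on the counter 190-290 mm short of the red line, parallel to it within 4 degrees, way to the line free. Origin at its centre, 25 mm up; x along its axis; y, z turn as it rolls (z up at start). Some rolling resistance: pushed slowly it stops within mm; pushed fast it coasts some cm.
- orange_roll: Bystander: the same sort of roll, 50 mm in diameter, 100 mm long, with orange bands, beside the blue one's lane (centres 155-185 mm apart along the line's x, either side). Origin at its centre, x along its axis. It rolls if touched.
- line: Label printer and, before it, a red loading line, fixed. Origin on the counter at the line's middle; x along the line, y square to it towards the printer. Line: flat paint 340 x 14 mm with a 60 mm cross bar at each end (x = +-178 mm). White printer 220 mm wide, 133 mm high, front face at y = +200 mm. Rolling straight, the roll meets the line 60-110 mm from its middle, either side; that is fine.
- bell: Bystander: loose brass counter bell on a black foot, 68 mm in diameter, 51 mm high, between line and printer, 125-140 mm beyond the line, near its middle. Origin at the centre of its underside.
Things that resemble listed ones, but are neither listed nor needed, are in the scene too. Leave any green or purple look-alike of the blue_roll alone.

How it is judged (in metres and radians):
On the way:
1. on its way to the line the blue roll turns upside down by rolling (half a turn, within 35 degrees) (angle between blue_roll's own z axis and vertical above 2.53 rad and y of blue_roll in the frame of line below -0.02 m), for 0.03 s.
At the end, for the whole second after the job is handed in: The blue roll lies on the counter at rest (under 10 mm/s), its centre within 18 mm of the red line's centre line and no farther than 130 mm along the line from its middle, its axis within 12 degrees of the line (y of blue_roll in the frame of line between -0.018 and 0.018 m and x of blue_roll in the frame of line between -0.13 and 0.13 m and angle between the x axis of blue_roll and the x axis of line, either way round below 0.21 rad and height (world z) of blue_roll below 0.03 m and linear speed of blue_roll below 0.01 m/s); the robot touches nothing.
It fails at once if the blue roll is lifted (its centre 15 mm above where it rolls) (height (world z) of blue_roll above 0.04 m).
It fails at once if the blue roll is squeezed or pressed with more than 20 N (contact force between the fingers and blue_roll above 20 N).
It fails at once if the orange roll is moved more than 20 mm (distance of orange_roll from where it was at the start of the episode above 0.02 m).
It fails at once if the bell is moved more than 20 mm (distance of bell from where it was at the start of the episode above 0.02 m).
It also fails if it takes over 48 s, if anything falls off the work surface, if the arm or the gripper's body presses on something with over 40 N, if the wrist force passes 120 N, or if a joint passes its speed limit or range.

## Robot

A 6-joint arm with a two-finger parallel gripper is mounted at the origin on the work surface. World frame = base frame: x ahead of the robot, y to its left, z up, the work surface at z = 0. Lengths are in m, angles in degrees, forces in N, time in s.
With the tool pointing down it reaches from about 0.35 to 0.725 m from the base axis. Payload 6 kg.
Tool frame: the origin (TCP) lies at the very end of the fingers, on their centre line; the grasp point (between the pads) lies 19 mm behind it (env.grip_point_offset is the distance from the TCP to the grasp point, in m); z points along the fingers, y is the line along which they close (so a half turn about z gives the same grasp; the last joint's range is limited). The gripper opens to 85 mm and grips with 20 to 120 N. Pads are 22 mm wide; open, the fingers measure 114 mm over their backs; the gripper's body (76 mm by 85 mm) begins 54 mm behind the grasp point. The pads swing forward as they close: fully open they stand 13 mm farther back than shut.
Start: joints at [88.677, 2.303, 4.859, 0, -92.561, -19.12], TCP at [0.21, 0.562, 0.231] pointing down, gripper open.
Joint ranges: [-146.85, 146.85], [-73.84, 115.35], [-62.03, 85.46], [-188.31, 113.3], [-161.28, -10.13], [-171.36, 171.36]. Speed limits (degrees/s): [147.25, 147.25, 172.46, 180, 180, 180].

## Interface

Orientations are given as [roll, pitch, yaw] about the fixed x, y, z axes, in that order (R = Rz(yaw) Ry(pitch) Rx(roll)).
In Python, from plant import env gives the robot as it stands.
- The arm moves only by the tool play_rows, never from a script. Its arguments are lists of equal length, an entry for each row: "hand": the opening, from 0 (shut) to 1 (fully open); "travel": the shift along the tool's x, y, z in m, a list of three; "turn": the turn, a rotation vector about the tool's x, y, z in degrees, a list of three. In form: {"hand": [hand, ...], "travel": [[x, y, z], ...], "turn": [[ax, ay, az], ...]}. A call has exactly 8 rows; each row shifts and turns the commanded pose from where the row before left it, along the tool's axes as they then stand; what a row does not reach is not made up. A row lasts 1/12 s, in which the tool goes at most 41.7 mm and 7.16 degrees, less where a joint would pass 70% of its speed; a pose out of reach is approached as far as the arm can. A call with a gripper value outside its range is refused whole. The fingers move at their own pace and stop on an object; "force" is the grip in N (left out, the last holds). Time passes only in rows, so rows that do not move let the fingers close, or fill a call up. It gives the time, the measured TCP pose, the force, the opening and the grip force at its end, in the units of the state.
- env.observe(): the state, without advancing time (a new reading comes with each control period).
- env.grab_frame(name): name is "side" or "top" or "wrist"; returns a dict with "image" (420x560x3 uint8, blue, green, red), "intrinsics" (3x3 intrinsics, pixels), "R" (3x3) and "t" (3): a world point X has camera coordinates R X + t. Camera axes: x right, y down, z forward; pixel columns grow to the right and rows downward; lengths in m; the calibration is good to about 2 mm. The wrist camera is an equidistant fisheye: a pixel r from the principal point sees the ray r / f radians off the axis. A picture is of the moment at which its call begins. There is no depth.
- env.close_job(): hands the job in; it is judged then, once.
Trained networks look in a picture, given as the dict that the camera call returned (one of the last four; its "shot" number tells which), for a name from the list of things; names that differ only in an ending like _2 or _b are one class to them, and where a whole thing is asked for, a point or a joint stands for the part that bears it (a point fixed in the world has none). Each returns a list of dicts, best first, with "conf" (0 to 1); they miss things now and then, are a little off and sometimes report something else, mostly with a low value. They report only what shows in the picture. A call takes as long as a camera call. They do not tell look-alikes from the thing itself.
- env.find_in(label, picture): "position" ([row, column] as shares, 0 to 1, of the picture: columns of its width, rows of its height, amid what is visible of it).
The state is a dict: "time": time; "joint_pos": joint angles; "joint_vel": joint speeds; "effort": joint torques, N m; "ee_pos": TCP position; "ee_rot": TCP orientation; "contact_force": force on the tool from outside, world axes, zero at the start; "ft_torque": the same for the moment, N m; "grip_width": finger opening in m; "grasp_force": force on a finger pad.
Only numpy, scipy, OpenCV 4.12 (cv2) and the standard library are available. Lean on these libraries where they do the work, as an engineer would, in place of code of your own. Each camera call takes 0.05 s, during which the arm holds its last target. There are 200 camera calls.

## Working session

There is one attempt and no reset: what is moved stays moved. The work goes in short steps, Python scripts to look and compute and a tool call to move; the robot and the scene stay as the last step left them, time stands still between calls to the robot, and variables do not carry over. Pictures are saved under pics/ and viewed, at most 10 in all, crops included, and the job is handed in when it is done.

Besides the shell and the picture viewer there is one more tool, called after "Call:" as a command line: name --argument value ..., lists and objects as JSON in quotes. play_rows: Moves the arm, as the interface text tells. Its arguments: {"type":"object","properties":{"hand":{"type":"array"},"travel":{"type":"array"},"turn":{"type":"array"},"force":{"type":"number"}},"required":["hand","travel","turn"]}

```bash
mkdir -p pics
cat > h.py <<'E'
import numpy as np, cv2
from plant import env
def ray_plane(f,u,v,z):
    K=np.array(f["intrinsics"]);R=np.array(f["R"]);t=np.array(f["t"])
    d=R.T@np.linalg.solve(K,[u,v,1.]);c=-R.T@t
    return c+d*(z-c[2])/d[2]
E
python3 - <<'E'
from h import *
s=env.observe();print(s)
for n in("top","side"):
    f=env.grab_frame(n);cv2.imwrite(f"pics/{n}0.png",f["image"])
    for l in("blue_roll","orange_roll","line","bell"):
        print(n,l,[(round(d["position"][1]*560),round(d["position"][0]*420),round(d["conf"],2)) for d in env.find_in(l,f)])
E
```

```text
{'time': 0.0, 'joint_pos': array([ 8.86771784e+01,  2.33621055e+00,  4.80082589e+00, -2.74363214e-02,
       -9.25593339e+01, -1.91212980e+01]), 'joint_vel': array([ 0.031662  , -0.03791247,  0.02388157,  0.00871355,  0.02025341,
       -0.0140341 ]), 'effort': array([ 5.52529600e-04, -3.68210471e+01,  3.47424710e+01,  6.93243116e+00,
       -5.41312082e-03,  1.04305087e-05]), 'ee_pos': array([0.20936253, 0.56193841, 0.23028564]), 'ee_rot': array([ 1.79901529e+02, -5.12817088e-03, -2.04429128e+01]), 'contact_force': array([-0.07787674,  0.49291241, -0.2235729 ]), 'ft_torque': array([ 0.00301189,  0.04144053, -0.00676889]), 'grasp_force': 0.0, 'grip_width': 0.08552409805964915}
top blue_roll [(381, 289, 0.96), (390, 219, 0.77), (448, 191, 0.71)]
top orange_roll [(373, 138, 0.64)]
top line [(116, 178, 0.85)]
top bell [(192, 182, 0.71)]
side blue_roll [(230, 307, 0.86), (353, 330, 0.77), (298, 291, 0.56)]
side orange_roll [(356, 254, 0.65)]
side line [(229, 138, 0.62)]
side bell [(248, 175, 0.69), (296, 290, 0.36)]
```

View pics/top0.png

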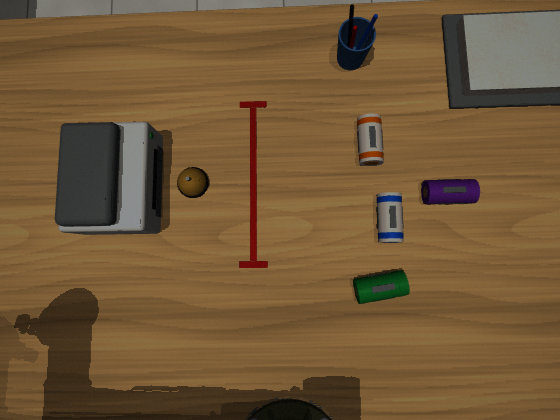

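View pics/side0.png

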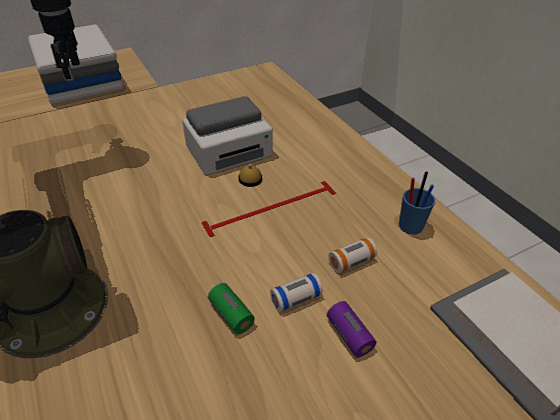

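The top view shows four rolls: white with orange bands (370,140), white with blue bands (390,218), purple (450,191) and green (381,287). The line is at column 253 and the bell at (192,182). Only the roll at (390,218) is white with blue bands. I'll measure it and confirm it in a crop.

```bash
cat >> h.py <<'E'
def blobs(f):
    hsv=cv2.cvtColor(f["image"],cv2.COLOR_BGR2HSV)
    def big(m,n=1):
        k,l,s,c=cv2.connectedComponentsWithStats(m.astype(np.uint8))
        o=np.argsort(-s[1:,4])[:n]+1
        return [(c[i],s[i],np.argwhere(l==i)[:,::-1]) for i in o]
    h,s,v=[hsv[...,i].astype(int) for i in range(3)]
    xs=np.arange(560)[None,:]+0*h; ys=np.arange(420)[:,None]+0*h
    reg=(xs>230)&(ys>80)
    blue=big((abs(h-115)<12)&(s>150)&(v>80)&reg,2)
    red=big(((h<4)|(h>176))&(s>180)&(v>70)&reg&(xs<300))
    pur=big((abs(h-140)<15)&(s>100)&reg)
    return blue,red,pur
E
python3 - <<'E'
from h import *
f=env.grab_frame("top")
cv2.imwrite("pics/crop.png",cv2.resize(f["image"][100:310,320:500],None,fx=2.8,fy=2.8,interpolation=cv2.INTER_CUBIC))
print("cam",-np.array(f["R"]).T@np.array(f["t"]))
b,r,p=blobs(f)
for c,s,_ in b: print("blue",c,s,ray_plane(f,*c,.045),ray_plane(f,*c,.05))
for c,s,pts in r:
    print("red",c,s)
    q=pts[(pts[:,1]>112)&(pts[:,1]<256)].astype(np.float32)
    W=np.array([ray_plane(f,u,v,0)[:2] for u,v in pts])
    print("bbox centre",(W.min(0)+W.max(0))/2,W.min(0),W.max(0))
    Wq=np.array([ray_plane(f,u,v,0)[:2] for u,v in q],np.float32)
    print("fit",cv2.fitLine(Wq,cv2.DIST_L2,0,.01,.01).ravel())
for c,s,pts in p:
    print("pur",c,s,ray_plane(f,*c,.035)); W=np.array([ray_plane(f,u,v,.025)[:2] for u,v in pts]);print(W.min(0),W.max(0))
# white body extents of blue roll
hsv=cv2.cvtColor(f["image"],cv2.COLOR_BGR2HSV)
sub=hsv[185:250,370:415]; m=(sub[...,1]<60)&(sub[...,2]>110)
a=np.argwhere(m);print("white rows/cols",a.min(0)+[185,370],a.max(0)+[185,370])
for n,(u,v) in dict(bell=(192,182),orange=(370,140),green=(381,287)).items(): print(n,ray_plane(f,u,v,.03))
E
```

```text
cam [ 0.39898643 -0.01571204  0.81696572]
blue [391.65217391 234.63478261] [381 232  21   6 115] [ 0.43597227 -0.21670174  0.045     ] [ 0.43573271 -0.21539994  0.05      ]
blue [390.21428571 198.3125    ] [380 196  21   6 112] [ 0.50950826 -0.21840489  0.045     ] [ 0.50879241 -0.21709205  0.05      ]
red [252.65625    186.68910256] [ 239  101   29  167 1248]
bbox centre [0.56091915 0.06591007] [0.37636159 0.03484403] [0.74547671 0.09697612]
fit [ 0.9999064  -0.01367847  0.55739915  0.06564992]
pur [450.31565217 191.31217391] [ 421  179   59   25 1150] [ 0.52194163 -0.34381216  0.035     ]
[ 0.4996734  -0.40727935] [ 0.5491123  -0.28801566]
white rows/cols [192 381] [241 401]
bell [0.55840864 0.1911566  0.03      ]
orange [ 0.63738704 -0.18774204  0.03      ]
green [ 0.33241387 -0.19288706  0.03      ]
```

View pics/crop.png

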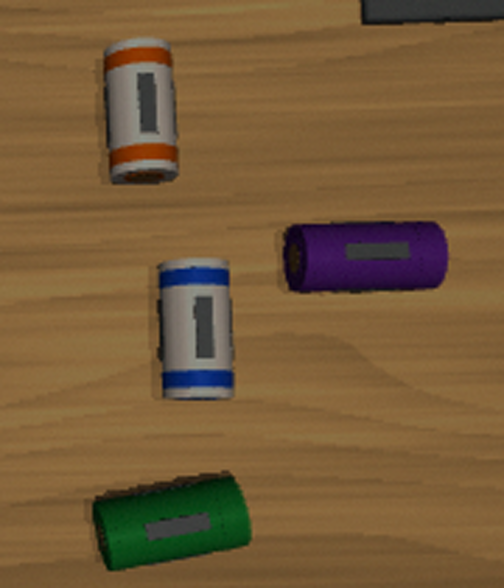

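The crop confirms it: the white roll with blue bands lies between orange (above), green (below) and purple (right). Its centre is at about (0.473, -0.222) and the line is at y = 0.067. I'll push it from behind with two part-closed fingers and the tool yaw at -90.8°.

Call:
play_rows --hand '[0.4,0.4,0.4,0.4,0.4,0.4,0.4,0.4]' --travel '[[0.036,0.0185,0],[0.036,0.0185,0],[0.036,0.0185,0],[0.036,0.0185,0],[0.036,0.0185,0],[0.036,0.0185,0],[0.036,0.0185,0],[0.036,0.0185,0]]' --turn '[[0,0,0],[0,0,0],[0,0,0],[0,0,0],[0,0,0],[0,0,0],[0,0,0],[0,0,0]]'

```text
time: 1.22
ee_pos: [0.4286, 0.3213, 0.2317]
ee_rot: [-180.0, -0.0, -20.4]
contact_force: [1.0, 1.3, 0.5]
grip_width: 0.0341
grasp_force: 0.0
```

Call:
play_rows --hand '[0.4,0.4,0.4,0.4,0.4,0.4,0.4,0.4]' --travel '[[0,0,0],[0,0,0],[0,0,0],[0,0,0],[0,0,0],[0,0,0],[0,0,0],[0,0,0]]' --turn '[[0,0,7],[0,0,7],[0,0,7],[0,0,7],[0,0,7],[0,0,7],[0,0,7],[0,0,7]]'

```text
time: 1.88
ee_pos: [0.4277, 0.3229, 0.2314]
ee_rot: [-180.0, 0.0, -76.8]
contact_force: [0.0, -0.0, 0.0]
grip_width: 0.0342
grasp_force: 0.0
```

Call:
play_rows --hand '[0.4,0.4,0.4,0.4,0.4,0.4,0.4,0.4]' --travel '[[0,0,0],[0,0,0],[0,0,0],[0,0,0],[0,0,0],[0,0,0],[0,0,0],[0,0,0]]' --turn '[[0,0,7],[0,0,7],[0,0,0.4],[0,0,0],[0,0,0],[0,0,0],[0,0,0],[0,0,0]]'

```text
time: 2.55
ee_pos: [0.4277, 0.3229, 0.2313]
ee_rot: [-180.0, -0.0, -90.8]
contact_force: [0.5, 0.4, -0.8]
grip_width: 0.034
grasp_force: 0.0
```

Call:
play_rows --hand '[0.4,0.4,0.4,0.4,0.4,0.4,0.4,0.4]' --travel '[[0.0368,-0.0027,0],[0.0368,-0.0027,0],[0.0368,-0.0027,0],[0.0368,-0.0027,0],[0.0368,-0.0027,0],[0.0368,-0.0027,0],[0.0368,-0.0027,0],[0.0368,-0.0027,0]]' --turn '[[0,0,0],[0,0,0],[0,0,0],[0,0,0],[0,0,0],[0,0,0],[0,0,0],[0,0,0]]'

```text
time: 3.22
ee_pos: [0.4447, 0.0266, 0.2317]
ee_rot: [-179.9, 0.0, -90.8]
contact_force: [1.8, -0.7, 1.1]
grip_width: 0.0345
grasp_force: 0.0
```

Call:
play_rows --hand '[0.4,0.4,0.4,0.4,0.4,0.4,0.4,0.4]' --travel '[[0.0368,-0.0027,0],[0.0368,-0.0027,0],[0.0368,-0.0027,0],[0.0368,-0.0027,0],[0.0368,-0.0027,0],[0.0368,-0.0027,0],[0.0368,-0.0027,0],[0.0368,-0.0027,0]]' --turn '[[0,0,0],[0,0,0],[0,0,0],[0,0,0],[0,0,0],[0,0,0],[0,0,0],[0,0,0]]'

```text
time: 3.88
ee_pos: [0.4619, -0.2684, 0.2315]
ee_rot: [-180.0, -0.0, -90.8]
contact_force: [0.2, 1.4, 1.0]
grip_width: 0.034
grasp_force: 0.0
```

Call:
play_rows --hand '[0.4,0.4,0.4,0.4,0.4,0.4,0.4,0.4]' --travel '[[0,0,0],[0,0,0.02],[0,0,0.03],[0,0,0.03],[0,0,0.03],[0,0,0.02],[0,0,0],[0,0,0]]' --turn '[[0,0,0],[0,0,0],[0,0,0],[0,0,0],[0,0,0],[0,0,0],[0,0,0],[0,0,0]]'

```text
time: 4.55
ee_pos: [0.4618, -0.2665, 0.1011]
ee_rot: [179.9, -0.0, -90.8]
contact_force: [1.0, -0.3, 0.9]
grip_width: 0.034
grasp_force: 0.0
```

Run:
```python
from h import *
f=env.grab_frame("wrist");cv2.imwrite("pics/w1.png",f["image"])
f=env.grab_frame("side");cv2.imwrite("pics/s1.png",cv2.resize(f["image"][200:380,160:420],None,fx=2.5,fy=2.5))
```

```text
(no output)
```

View pics/s1.png

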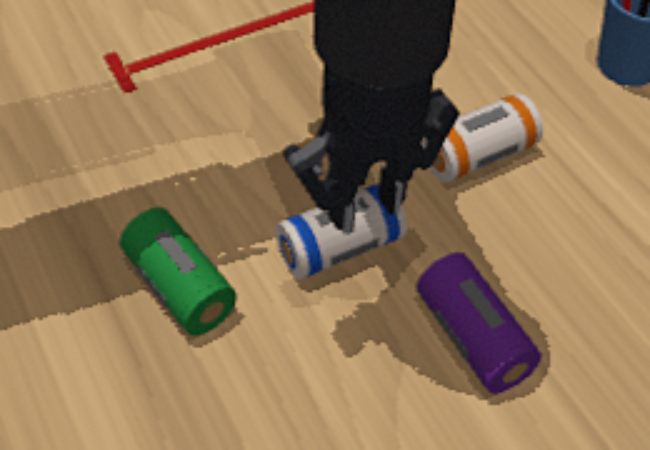

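View pics/w1.png

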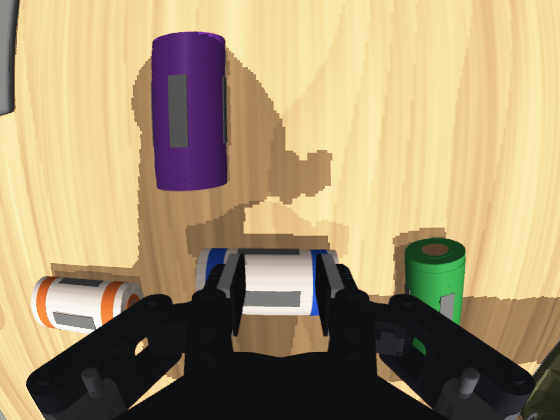

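The wrist view shows the fingers at (228,265) and (335,265), above the rear edge of the blue roll, with purple at (190,110) well clear. I'll check numerically how close the fingers come down to the roll's rear edge.

```bash
cat >> h.py <<'E'
def fish(f,X):
    K=np.array(f["intrinsics"]);c=np.array(f["R"])@X+np.array(f["t"])
    th=np.arctan2(np.hypot(c[0],c[1]),c[2]);ph=np.arctan2(c[1],c[0])
    return np.round([K[0,2]+K[0,0]*th*np.cos(ph),K[1,2]+K[1,1]*th*np.sin(ph)],1)
E
python3 - <<'E'
from h import *
f=env.grab_frame("wrist")
print("cam",-np.array(f["R"]).T@np.array(f["t"]))
for x in(.440,.445,.480,.485):
    for y in(-.2775,-.2665): print("tip",x,y,fish(f,np.array([x,y,.1])))
for y in(-.2225,-.2275):
  for a in range(60,160,30):
    print("roll",y,a,[fish(f,np.array([x,y-.025*np.cos(np.radians(180-a)) ,.025+.025*np.sin(np.radians(a))])) for x in(.423,.523)])
print("purple end",[fish(f,np.array([.523,y,.05])) for y in (-.28,-.285,-.29,-.3)])
for i in(205,215,265,290,300): 
    g=cv2.cvtColor(f["image"],cv2.COLOR_BGR2GRAY)[235:330,i];print(i,g.tolist()[::3])
E
```

```text
cam [ 0.46105123 -0.33663321  0.24688921]
tip 0.44 -0.2775 [325.2 247.3]
tip 0.44 -0.2665 [324.5 267.7]
tip 0.445 -0.2775 [315.1 247.6]
tip 0.445 -0.2665 [314.6 267.9]
tip 0.48 -0.2775 [243.4 248.4]
tip 0.48 -0.2665 [244.6 268.7]
tip 0.485 -0.2775 [233.3 248.5]
tip 0.485 -0.2665 [234.7 268.7]
roll -0.2225 60 [array([335.4, 305.6]), array([198.6, 306. ])]
roll -0.2225 90 [array([337.2, 293. ]), array([195.4, 293.6])]
roll -0.2225 120 [array([337.5, 275.1]), array([194.5, 275.9])]
roll -0.2225 150 [array([336.1, 257.8]), array([196.1, 258.9])]
roll -0.2275 60 [array([335.8, 299.7]), array([197.7, 300.2])]
roll -0.2275 90 [array([337.6, 286.8]), array([194.6, 287.5])]
roll -0.2275 120 [array([337.8, 268.6]), array([193.6, 269.6])]
roll -0.2275 150 [array([336.4, 251.3]), array([195.4, 252.5])]
purple end [array([186.3, 215.9]), array([185.6, 208.5]), array([184.9, 200.9]), array([183.7, 185.6])]
205 [108, 107, 108, 107, 107, 111, 116, 122, 127, 125, 132, 133, 134, 141, 143, 137, 53, 16, 16, 16, 17, 20, 17, 17, 16, 17, 16, 16, 15, 16, 16, 16]
215 [113, 116, 116, 117, 70, 35, 37, 41, 40, 42, 33, 15, 16, 17, 18, 15, 16, 16, 16, 16, 15, 17, 15, 17, 16, 17, 17, 15, 16, 16, 16, 15]
265 [108, 109, 108, 109, 89, 45, 68, 136, 159, 168, 186, 201, 207, 216, 229, 232, 232, 238, 241, 123, 122, 121, 121, 121, 239, 231, 181, 105, 104, 104, 105, 105]
290 [104, 105, 105, 104, 91, 44, 56, 133, 155, 166, 185, 198, 206, 215, 229, 232, 231, 238, 240, 123, 123, 122, 123, 123, 238, 234, 200, 114, 114, 113, 113, 112]
300 [103, 103, 104, 104, 94, 45, 45, 132, 155, 167, 184, 198, 206, 215, 229, 231, 232, 237, 241, 124, 123, 122, 122, 123, 238, 233, 203, 150, 151, 150, 151, 151]
```

Call:
play_rows --hand '[0.4,0.4,0.4,0.4,0.4,0.4,0.4,0.4]' --travel '[[0.005,0,0],[0,0,0.01],[0,0,0.02],[0,0,0.02],[0,0,0.02],[0,0,0.013],[0,0,0.007],[0,0,0]]' --turn '[[0,0,0],[0,0,0],[0,0,0],[0,0,0],[0,0,0],[0,0,0],[0,0,0],[0,0,0]]'

```text
time: 5.37
ee_pos: [0.4611, -0.2713, 0.0094]
ee_rot: [179.8, 0.0, -90.9]
contact_force: [0.1, 0.5, 0.1]
grip_width: 0.0344
grasp_force: 0.0
```

Call:
play_rows --hand '[0.4,0.4,0.4,0.4,0.4,0.4,0.4,0.4]' --travel '[[-0.002,0,0],[-0.003,0,0],[-0.003,0,0],[-0.003,0,0],[-0.003,0,0],[-0.003,0,0],[-0.003,0,0],[-0.003,0,0]]' --turn '[[0,0,0],[0,0,0],[0,0,0],[0,0,0],[0,0,0],[0,0,0],[0,0,0],[0,0,0]]'

```text
time: 6.03
ee_pos: [0.4626, -0.2481, 0.0115]
ee_rot: [-180.0, -0.0, -90.8]
contact_force: [0.4, 0.8, -0.5]
grip_width: 0.0346
grasp_force: 0.0
```

Call:
play_rows --hand '[0.4,0.4,0.4,0.4,0.4,0.4,0.4,0.4]' --travel '[[-0.003,0,0],[-0.003,0,0],[-0.003,0,0],[-0.003,0,0],[-0.003,0,0],[-0.003,0,0],[-0.003,0,0],[-0.003,0,0]]' --turn '[[0,0,0],[0,0,0],[0,0,0],[0,0,0],[0,0,0],[0,0,0],[0,0,0],[0,0,0]]'

```text
time: 6.7
ee_pos: [0.4629, -0.2242, 0.0114]
ee_rot: [-180.0, -0.0, -90.8]
contact_force: [1.2, 0.2, 0.2]
grip_width: 0.0342
grasp_force: 0.1
```

Run:
```python
from h import *
f=env.grab_frame("top");g=env.grab_frame("side")
cv2.imwrite("pics/m1.png",np.hstack([f["image"][80:320,220:480],g["image"][140:380,180:440]]))
```

```text
(no output)
```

View pics/m1.png

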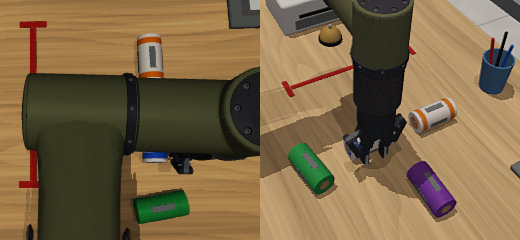

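The top view is mostly hidden by the arm, with one blue band showing at (155,157). The side view shows the fingers behind the blue roll and the other rolls in place. Pushing on.

Call:
play_rows --hand '[0.4,0.4,0.4,0.4,0.4,0.4,0.4,0.4]' --travel '[[-0.004,0,0],[-0.004,0,0],[-0.004,0,0],[-0.004,0,0],[-0.004,0,0],[-0.004,0,0],[-0.004,0,0],[-0.004,0,0]]' --turn '[[0,0,0],[0,0,0],[0,0,0],[0,0,0],[0,0,0],[0,0,0],[0,0,0],[0,0,0]]'

```text
time: 7.47
ee_pos: [0.4633, -0.192, 0.0113]
ee_rot: [180.0, -0.0, -90.8]
contact_force: [0.1, -0.5, 0.0]
grip_width: 0.034
grasp_force: 0.1
```

Run:
```python
from h import *
g=env.grab_frame("side");w=env.grab_frame("wrist")
cv2.imwrite("pics/m2.png",np.hstack([w["image"][150:,80:460],cv2.resize(g["image"][160:340,180:440],(390,270))]))
```

```text
(no output)
```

View pics/m2.png

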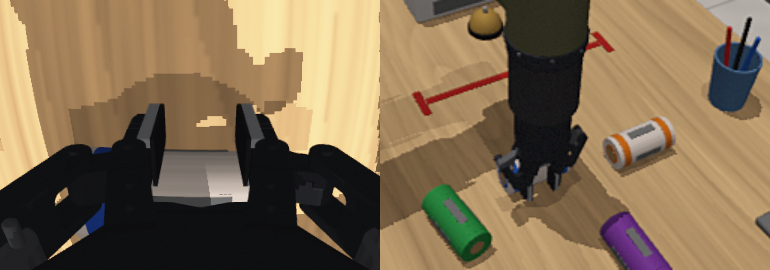

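The wrist view shows the roll square against both fingers (rear edge at about row 150 of the crop, columns 155–245). Its label has turned out of sight, so it's rolling.

Call:
play_rows --hand '[0.4,0.4,0.4,0.4,0.4,0.4,0.4,0.4]' --travel '[[-0.004,0,0],[-0.004,0,0],[-0.004,0,0],[-0.004,0,0],[-0.004,0,0],[-0.004,0,0],[-0.004,0,0],[-0.004,0,0]]' --turn '[[0,0,0],[0,0,0],[0,0,0],[0,0,0],[0,0,0],[0,0,0],[0,0,0],[0,0,0]]'

```text
time: 8.23
ee_pos: [0.4638, -0.16, 0.0114]
ee_rot: [-180.0, -0.0, -90.8]
contact_force: [0.6, -1.1, 0.9]
grip_width: 0.0343
grasp_force: 0.1
```

Call:
play_rows --hand '[0.4,0.4,0.4,0.4,0.4,0.4,0.4,0.4]' --travel '[[-0.004,0,0],[-0.004,0,0],[-0.004,0,0],[-0.004,0,0],[-0.004,0,0],[-0.004,0,0],[-0.004,0,0],[-0.004,0,0]]' --turn '[[0,0,0],[0,0,0],[0,0,0],[0,0,0],[0,0,0],[0,0,0],[0,0,0],[0,0,0]]'

```text
time: 8.9
ee_pos: [0.4643, -0.1281, 0.0113]
ee_rot: [180.0, -0.0, -90.8]
contact_force: [-0.0, 0.2, -1.2]
grip_width: 0.0342
grasp_force: 0.1
```

Call:
play_rows --hand '[0.4,0.4,0.4,0.4,0.4,0.4,0.4,0.4]' --travel '[[-0.004,0,0],[-0.004,0,0],[-0.004,0,0],[-0.004,0,0],[-0.004,0,0],[-0.004,0,0],[-0.004,0,0],[-0.004,0,0]]' --turn '[[0,0,0],[0,0,0],[0,0,0],[0,0,0],[0,0,0],[0,0,0],[0,0,0],[0,0,0]]'

```text
time: 9.57
ee_pos: [0.4647, -0.0961, 0.0113]
ee_rot: [-180.0, -0.0, -90.8]
contact_force: [0.2, 0.7, -0.2]
grip_width: 0.034
grasp_force: 0.1
```

Call:
play_rows --hand '[0.4,0.4,0.4,0.4,0.4,0.4,0.4,0.4]' --travel '[[-0.004,0,0],[-0.004,0,0],[-0.004,0,0],[-0.004,0,0],[-0.004,0,0],[-0.004,0,0],[-0.004,0,0],[-0.004,0,0]]' --turn '[[0,0,0],[0,0,0],[0,0,0],[0,0,0],[0,0,0],[0,0,0],[0,0,0],[0,0,0]]'

```text
time: 10.23
ee_pos: [0.4652, -0.0641, 0.0113]
ee_rot: [-180.0, -0.0, -90.8]
contact_force: [0.2, 0.2, -0.1]
grip_width: 0.0342
grasp_force: 0.1
```

Call:
play_rows --hand '[0.4,0.4,0.4,0.4,0.4,0.4,0.4,0.4]' --travel '[[-0.004,0,0],[-0.004,0,0],[-0.004,0,0],[-0.004,0,0],[-0.004,0,0],[-0.003,0,0],[-0.002,0,0],[-0.001,0,0]]' --turn '[[0,0,0],[0,0,0],[0,0,0],[0,0,0],[0,0,0],[0,0,0],[0,0,0],[0,0,0]]'

```text
time: 10.9
ee_pos: [0.4656, -0.0382, 0.0113]
ee_rot: [-180.0, -0.0, -90.8]
contact_force: [0.0, 0.2, 0.1]
grip_width: 0.0341
grasp_force: 0.0
```

Run:
```python
from h import *
g=env.grab_frame("side");w=env.grab_frame("wrist")
cv2.imwrite("pics/m3.png",np.hstack([w["image"][150:,80:460],cv2.resize(g["image"][100:280,150:410],(390,270))]))
```

```text
(no output)
```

View pics/m3.png

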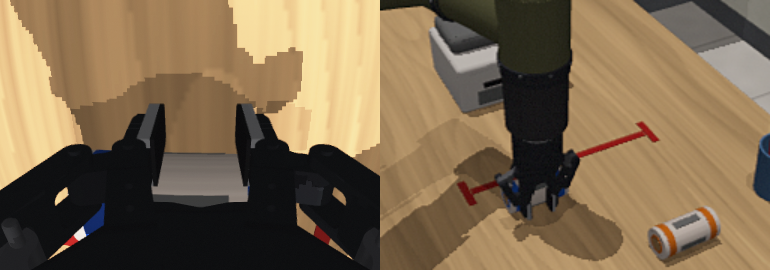

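Call:
play_rows --hand '[0.4,0.4,0.4,0.4,0.4,0.4,0.4,0.4]' --travel '[[-0.002,0,0],[-0.003,0,0],[-0.003,0,0],[-0.003,0,0],[-0.003,0,0],[-0.003,0,0],[-0.003,0,0],[-0.003,0,0]]' --turn '[[0,0,0],[0,0,0],[0,0,0],[0,0,0],[0,0,0],[0,0,0],[0,0,0],[0,0,0]]'

```text
time: 11.67
ee_pos: [0.4659, -0.0151, 0.0113]
ee_rot: [-180.0, -0.0, -90.8]
contact_force: [1.5, -0.5, -0.3]
grip_width: 0.0345
grasp_force: 0.0
```

Call:
play_rows --hand '[0.4,0.4,0.4,0.4,0.4,0.4,0.4,0.4]' --travel '[[-0.003,0,0],[-0.003,0,0],[-0.003,0,0],[-0.003,0,0],[-0.003,0,0],[-0.003,0,0],[-0.003,0,0],[-0.003,0,0]]' --turn '[[0,0,0],[0,0,0],[0,0,0],[0,0,0],[0,0,0],[0,0,0],[0,0,0],[0,0,0]]'

```text
time: 12.33
ee_pos: [0.4663, 0.0088, 0.0113]
ee_rot: [180.0, -0.0, -90.8]
contact_force: [0.6, 0.0, 0.9]
grip_width: 0.0341
grasp_force: 0.1
```

Call:
play_rows --hand '[0.4,0.4,0.4,0.4,0.4,0.4,0.4,0.4]' --travel '[[-0.003,0,0],[-0.003,0,0],[-0.002,0,0],[-0.002,0,0],[-0.002,0,0],[-0.002,0,0],[-0.001,0,0],[-0.001,0,0]]' --turn '[[0,0,0],[0,0,0],[0,0,0],[0,0,0],[0,0,0],[0,0,0],[0,0,0],[0,0,0]]'

```text
time: 13.0
ee_pos: [0.4665, 0.0246, 0.0113]
ee_rot: [180.0, -0.0, -90.8]
contact_force: [0.6, 0.1, -0.9]
grip_width: 0.0339
grasp_force: 0.0
```

Call:
play_rows --hand '[0.4,0.4,0.4,0.4,0.4,0.4,0.4,0.4]' --travel '[[0,0,0],[0.002,0,0],[0.008,0,0],[0.015,0,0],[0.025,0,0],[0.035,0,0],[0.035,0,0],[0.02,0,0]]' --turn '[[0,0,0],[0,0,0],[0,0,0],[0,0,0],[0,0,0],[0,0,0],[0,0,0],[0,0,0]]'

```text
time: 13.67
ee_pos: [0.4639, -0.1185, 0.0114]
ee_rot: [180.0, -0.0, -90.9]
contact_force: [-0.0, 0.5, 0.1]
grip_width: 0.0342
grasp_force: 0.0
```

Run:
```python
from h import *
g=env.grab_frame("side");w=env.grab_frame("top")
cv2.imwrite("pics/m4.png",np.hstack([w["image"][80:350,130:510],cv2.resize(g["image"][100:280,150:410],(390,270))]))
```

```text
(no output)
```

View pics/m4.png

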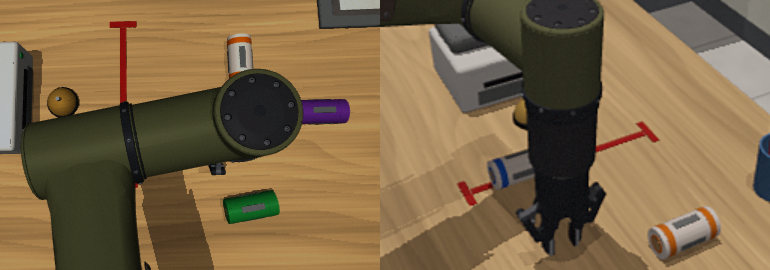

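The roll is on the line in the side view (510,170), but the arm hides it from the top camera. I'll lift and swing clear to measure.

Call:
play_rows --hand '[0.4,0.4,0.4,0.4,0.4,0.4,0.4,0.4]' --travel '[[0,0,-0.02],[0,0,-0.03],[0,0,-0.035],[0,0,-0.035],[0,0,-0.03],[0.02,0,-0.02],[0.03,0,0],[0.035,0,0]]' --turn '[[0,0,0],[0,0,0],[0,0,0],[0,0,0],[0,0,0],[0,0,0],[0,0,0],[0,0,0]]'

```text
time: 14.43
ee_pos: [0.4641, -0.2006, 0.1836]
ee_rot: [-179.8, -0.0, -90.7]
contact_force: [-0.6, 0.1, -0.3]
grip_width: 0.0343
grasp_force: 0.0
```

Call:
play_rows --hand '[0.4,0.4,0.4,0.4,0.4,0.4,0.4,0.4]' --travel '[[0.035,0,0],[0.035,0,0],[0.035,0,0],[0.035,0,0],[0.035,0,0],[0.03,0,0],[0.01,0,0],[0,0,0]]' --turn '[[0,0,0],[0,0,0],[0,0,0],[0,0,0],[0,0,0],[0,0,0],[0,0,0],[0,0,0]]'

```text
time: 15.1
ee_pos: [0.4592, -0.4173, 0.1801]
ee_rot: [179.9, 0.0, -91.0]
contact_force: [-0.3, 0.7, -1.0]
grip_width: 0.0343
grasp_force: 0.0
```

Run:
```python
from h import *
f=env.grab_frame("top");g=env.grab_frame("side")
cv2.imwrite("pics/m5.png",np.hstack([f["image"][80:350,130:510],cv2.resize(g["image"][100:280,150:410],(390,270))]))
hsv=cv2.cvtColor(f["image"],cv2.COLOR_BGR2HSV)
m=((abs(hsv[...,0].astype(int)-115)<12)&(hsv[...,1]>130)&(hsv[...,2]>50)).astype(np.uint8);m[:90]=0
k,l,s,c=cv2.connectedComponentsWithStats(m)
for i in range(1,k):
    if s[i,4]>15: print(c[i],s[i],ray_plane(f,*c[i],.04))
```

```text
[254.112 199.088] [243 196  23   7 125] [0.51655238 0.05884793 0.04      ]
[253.71755725 235.29007634] [242 233  24   6 131] [0.44189908 0.06075919 0.04      ]
```

View pics/m5.png

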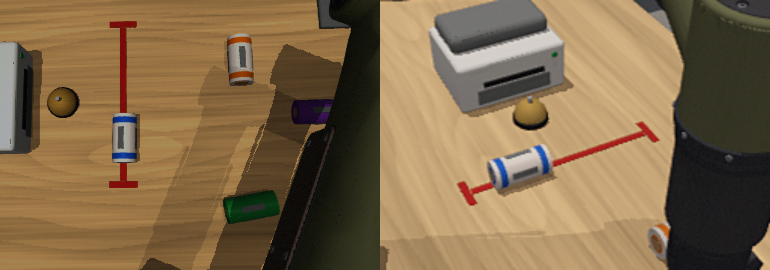

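The roll lies still about 6 mm short of the line's centre, under 1° off parallel and about 80 mm from its middle. The orange roll and the bell haven't moved, and the arm is clear. Handing in.

```bash
python3 -c "
from plant import env
print(env.close_job())"
```

```text
the job is handed in; nothing more can be done
None
```

I rolled the blue-banded roll to the red line and handed the job in; no verdict came back. In the last measurement before that, it lay about 6 mm short of the line's centre, within 1° of parallel and about 80 mm from its middle, with the orange roll and the bell where they were. I did not measure the half turn directly, but the labels turned out of view and back as it rolled.

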